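# Clear the plate and slide the wax pot to the green ring

### The arm

A 6-joint arm with a two-finger parallel gripper is mounted at the origin on the work surface. World frame = base frame: x ahead of the robot, y to its left, z up, the work surface at z = 0. Lengths are in m, angles in rad, forces in N, time in s.
With the tool pointing down it reaches from about 0.325 to 0.9 m from the base axis. Payload 3.5 kg.
Tool frame: the origin (TCP) lies at the very end of the fingers, on their centre line; the grasp point (between the pads) lies 19 mm behind it (robot.pinch_z is the distance from the TCP to the grasp point, in m); z points along the fingers, y is the line along which they close (so a half turn about z gives the same grasp; the last joint's range is limited). The gripper opens to 85 mm and grips with 20 to 120 N. Pads are 22 mm wide; open, the fingers measure 114 mm over their backs; the gripper's body (76 mm by 85 mm) begins 54 mm behind the grasp point. The pads swing forward as they close: fully open they stand 13 mm farther back than shut.
Start: joints at [-1.398, 0.276, -0.026, 1.268, 0, 1.467], TCP at [0.17, -0.601, 0.231] pointing down, gripper open.
Joint ranges: [-3.12, 3.12], [-0.85, 1.88], [-1.08, 1.24], [-1.95, 2.15], [-1.57, 1.53], [-3.14, 3.14]. Speed limits (rad/s): [2.57, 2.57, 3.14, 3.14, 3.14, 3.14].

### API

Orientations are given as [roll, pitch, yaw] about the fixed x, y, z axes, in that order (R = Rz(yaw) Ry(pitch) Rx(roll)).
In Python, from plant import state, optics, robot gives the robot as it stands.
- The arm moves only by the tool jog_arm, never from a script. Its argument "moves" is a list of rows, each an object of numbers: "ax", "ay", "az": the turn, a rotation vector about the tool's x, y, z in rad; "tx", "ty", "tz": the shift along the tool's x, y, z in mm; "grip": the finger opening in mm, from 0 to 85.4. A call has 1 to 12 rows; each row is the pose to reach, as a shift and turn from the pose commanded when the call began, along the tool's axes at that moment; what a row does not reach only later rows make up. A row lasts 1/10 s, in which the tool goes at most 50 mm and 8.59 degrees, less where a joint would pass 70% of its speed; a pose out of reach is approached as far as the arm can. A call with a gripper value outside its range is refused whole. The fingers move at their own pace and stop on an object; "grip_force" is the grip in N (left out, the last holds). Time passes only in rows, so rows that repeat a pose let the fingers close. It gives the time, the measured TCP pose, the force, the opening and the grip force at its end, in the units of the state.
- state(): the state, without advancing time (a new reading comes with each control period).
- optics.snapshot(name): name is "scene" or "top" or "wrist"; returns a dict with "color" (384x512x3 uint8, blue, green, red), "vfov" (degrees; the focal length in pixels is half the picture's height over the tangent of half this angle, whatever the lens; pixels are square), "cx", "cy" (the principal point, pixels), "T" (4x4, takes a point from camera to world coordinates). Camera axes: x right, y up, looking along -z (the intrinsics and any distortion apply to the point x, -y, -z); pixel columns grow to the right and rows downward; lengths in m; the calibration is good to about 2 mm. A picture is of the moment at which its call begins. There is no depth.
- robot.hand_in(): hands the job in; it is judged then, once.
The state is a dict: "t": time; "qpos": joint angles; "dq": joint speeds; "joint_efforts": joint torques, N m; "eef_pos": TCP position; "orientation": TCP orientation; "wrist_force": force on the tool from outside, world axes, zero at the start; "torque": the same for the moment, N m; "finger_gap": finger opening in m; "grasp_force": force on a finger pad.
Only numpy, scipy, OpenCV 4.12 (cv2) and the standard library are available. Lean on these libraries where they do the work, as an engineer would, in place of code of your own. Each camera call takes 0.05 s, during which the arm holds its last target. There are 200 camera calls.

### The job

On the leather bench's warming plate, first take the tall orange-labelled tin out of the way and pack it upright into the gap between the two things in the plywood box, setting it down on the box floor rather than dropping it. Then slide the lidded copper wax pot sideways along the plate, never lifting or tipping it, from the red ring until it stands wholly inside the green ring. Leave the bottle, the spool and the cup where they are, and keep the other two things in the box lying flat on its floor.

Things in the scene. Friction and masses are not known exactly. Their poses are not given: they have to be found in the camera images.
- plate: Fixed steel warming plate, a flat slab 300 (its x) by 380 (its y) by 35 mm high. Origin: centre of its underside, on the table; x points away from the robot, z up. Its smooth top face is at z = 35 mm. The ring centres lie at x = +75, y = +-95 mm. A wire rack is fixed above its far part, on two posts at the rear corners (x = +140, y = +-180 mm).
- rack_front (a point): Middle of the front wire of the wire rack, 215 mm above the table, at plate x = -23 mm. The rack is level: wires 6 to 10 mm thick along the plate's y, 360 mm long, 40 mm apart, from here to x = +139 mm; underside at 210 mm. It covers both rings, and its front is open: the pot can be reached only by a tool leaning in from the front under this wire.
- red_ring: Flat red ring painted on the plate, where the pot starts; outer diameter 124 mm, inner 108 mm. Origin at its centre, on the plate's top face. It may be the left or the right one.
- green_ring: Flat green ring painted on the plate, where the pot must go; outer diameter 124 mm, inner 108 mm. Origin at its centre, on the plate's top face.
- pot: Loose lidded copper pot, 0.35 to 0.7 kg, 84 mm diameter (lid 88), 70 mm high. Origin: centre of its underside. Its level wooden handle points along the pot's own -x, roughly to the plate's front: 16 mm wide, 14 mm high, centre line 40 mm above the underside, end 105 mm from the pot's axis. Grip it under the rack's front wire, 88 to 95 mm from the axis, tool leaning back 25 to 45 degrees.
- tin: Loose tall round tin with an orange label, diameter 50 mm, 90 mm high, 0.13 to 0.21 kg. Origin: centre of its underside. It stands on the plate in front of the green ring, its axis about 75 mm in front of the rack's front wire, where the hand must pass. Grip it from above across the plate's y direction, 65 to 70 mm above its underside.
- box: Fixed open plywood box, outside 188 (its x) by 74 (its y) by 46 mm high, walls and floor 6 mm: inside 176 by 62 mm. Origin: centre of its underside on the table. The free gap for the tin, about 66 mm long, is in the middle of its length. The tin stands well above the walls: fingers closing along the box's y stay clear above them.
- wax: Loose block of yellow wax 50 x 50 x 34 mm, lying at one end of the box. Origin: centre of its underside.
- jar: Loose short blue-labelled tin, diameter 50 mm, 38 mm high, standing at the other end of the box. Origin: centre of its underside.
- bottle: Bystander: loose amber bottle, diameter 60 mm, 150 mm high, standing on the table on the other side of the plate from the box. Origin: centre of its underside.
- spool: Bystander: loose wooden spool of dark red thread, diameter 50 mm, 50 mm high, standing on the table to the left of the plate's far part. Origin: centre of its underside.
- cup: Bystander: white cup, diameter 76 mm, 85 mm high, standing on the table to the right of the plate's far part. Origin: centre of its underside.
Not all that is in view belongs to the job. Leave any black look-alike of the tin alone. Of the things shaped like the pot, the copper one is meant.

How it is judged:
By the outcome, as a careful person would: the job done as asked, in the order asked, and still so for the second after the job is handed in, with the robot touching nothing.
It also fails if it takes over 67 s, if anything falls off the work surface, if the arm or the gripper's body presses on something with over 40 N, if the wrist force passes 120 N, or if a joint passes its speed limit or range.

## Working session

There is one attempt and no reset: what is moved stays moved. The work goes in short steps, Python scripts to look and compute and a tool call to move; the robot and the scene stay as the last step left them, time stands still between calls to the robot, and variables do not carry over. Pictures are saved under pics/ and viewed, at most 10 in all, crops included, and the job is handed in when it is done.

Besides the shell and the picture viewer there is one more tool, called by a JSON object that holds its "op" and its "data". jog_arm: Moves the arm, as the interface text tells. Its arguments: {"type":"object","properties":{"moves":{"type":"array","items":{"type":"object","properties":{"ax":{"type":"number"},"ay":{"type":"number"},"az":{"type":"number"},"tx":{"type":"number"},"ty":{"type":"number"},"tz":{"type":"number"},"grip":{"type":"number"}}}},"grip_force":{"type":"number"}},"required":["moves"]}

```bash
ls; mkdir -p pics; python3 - <<'E'
from plant import state, optics, robot
import cv2,numpy as np,pickle
s={n:optics.snapshot(n) for n in("scene","top","wrist")}
pickle.dump(s,open("s0.pkl","wb"))
for n in s:
    print(n,{k:v for k,v in s[n].items() if k not in("color",)})
    cv2.imwrite(f"pics/{n}0.png",s[n]["color"])
print(state())
print([x for x in dir(robot) if x[0]!='_'])
E
```

```text
pics
scene {'vfov': 53.173427026260704, 'cx': 252.80048308518363, 'cy': 193.96914173516075, 'T': array([[-0.63665315, -0.57410303,  0.51485773,  1.0731956 ],
       [ 0.77108995, -0.48228785,  0.4157147 ,  0.52474566],
       [ 0.00964656,  0.66166769,  0.74973516,  0.92132181],
       [ 0.        ,  0.        ,  0.        ,  1.        ]])}
top {'vfov': 56.269790727937306, 'cx': 249.12126685282522, 'cy': 187.87802237734837, 'T': array([[-0.05576565,  0.97117742, -0.23174254,  0.30826085],
       [-0.99843055, -0.05304257,  0.01796988,  0.08920006],
       [ 0.00515972,  0.23238093,  0.97261117,  1.12506474],
       [ 0.        ,  0.        ,  0.        ,  1.        ]])}
wrist {'vfov': 65.56902845935937, 'cx': 259.1462911418274, 'cy': 198.36195767207656, 'T': array([[ 0.27258687,  0.9204614 ,  0.28008429,  0.24058341],
       [-0.96213009,  0.26121881,  0.07791296, -0.58135473],
       [-0.00144741, -0.29071557,  0.95680842,  0.37252674],
       [ 0.        ,  0.        ,  0.        ,  1.        ]])}
{'t': 0.15, 'qpos': array([-1.39840845e+00,  2.77000691e-01, -2.75615296e-02,  1.26802873e+00,
       -2.31037218e-05,  1.46741593e+00]), 'dq': array([ 0.00036769, -0.00300309,  0.00523883, -0.00036484,  0.00104287,
       -0.00054658]), 'joint_efforts': array([-1.58100866e-04, -4.46057117e+01,  2.95638424e+01,  1.04738402e-02,
       -1.35750010e-04,  2.33200143e-05]), 'eef_pos': array([ 0.17006745, -0.60077093,  0.2303923 ]), 'orientation': array([-3.13980522e+00, -1.62218491e-04,  2.75768141e-01]), 'wrist_force': array([-0.3084626 ,  0.57958538, -0.13536159]), 'torque': array([0.02148645, 0.00627699, 0.02231184]), 'grasp_force': 0.0, 'finger_gap': 0.08533272156335664}
['Unreachable', 'hand_in', 'pinch_z']
```

```bash
python3 - <<'E'
import cv2,pickle,numpy as np
s=pickle.load(open("s0.pkl","rb"))
for n in("scene","top"):
    cv2.imwrite(f"pics/{n}0b.png",cv2.resize(s[n]["color"],(800,600),interpolation=cv2.INTER_CUBIC))
E
```

```text
(no output)
```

View pics/scene0b.png

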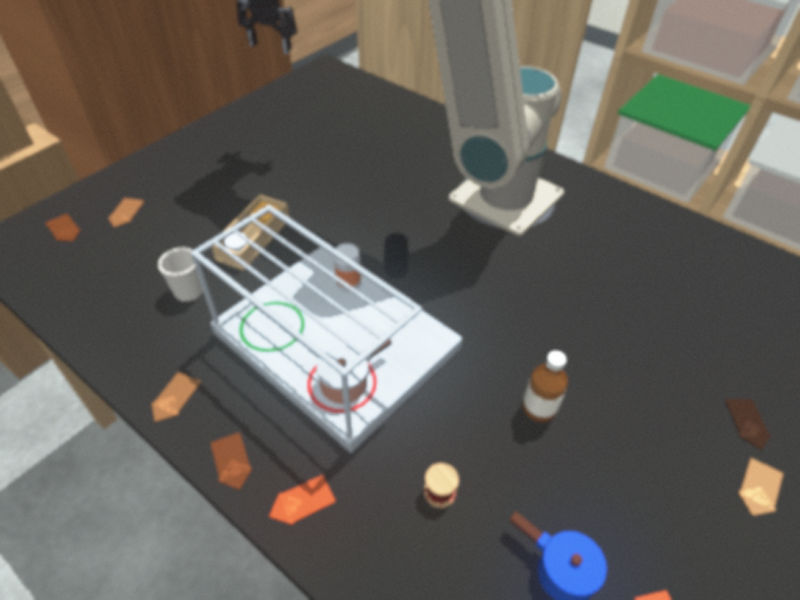

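View pics/top0b.png

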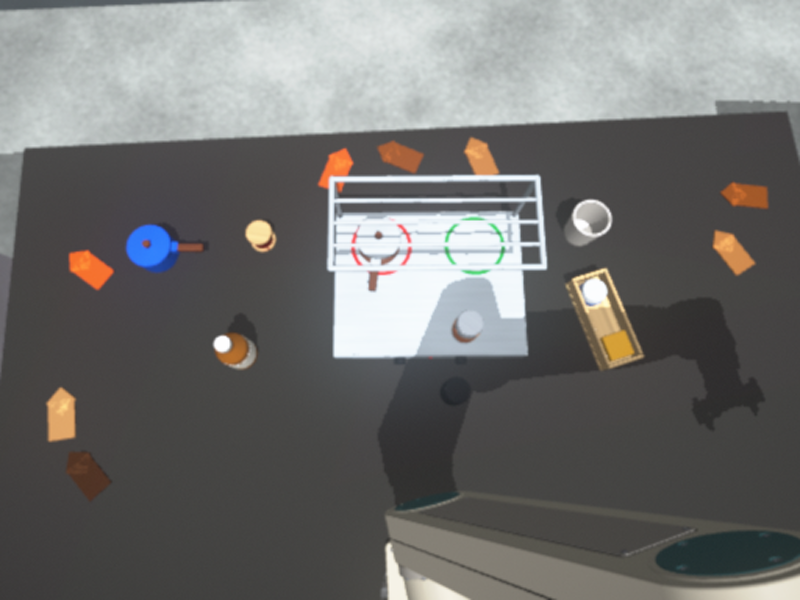

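The scene view (800x600) shows the orange tin at (347,265), a black look-alike at (396,255), the copper pot at (343,378) in the red ring, and a blue decoy pot at (573,565). In the top view the candidates are the orange tin (468,326), black tin (456,391), copper pot (378,240), blue pot (152,247) and box (605,318). I choose the orange tin at (468,326) and the copper pot at (378,240). Next is a close crop to check that.

```bash
cat > h.py <<'E'
import numpy as np, cv2
from scipy.optimize import least_squares
def foc(s): return 384/2/np.tan(np.radians(s["vfov"])/2)
def ray(s,u,v):
    f=foc(s); d=np.array([(u-s["cx"])/f,-(v-s["cy"])/f,-1.]); T=s["T"]; return T[:3,3],T[:3,:3]@d
def at(s,u,v,z):
    o,d=ray(s,u,v); return o+d*(z-o[2])/d[2]
def proj(s,P):
    P=np.atleast_2d(P); T=s["T"]; c=(P-T[:3,3])@T[:3,:3]; f=foc(s)
    return np.c_[s["cx"]-f*c[:,0]/c[:,2], s["cy"]+f*c[:,1]/c[:,2]]
def tri(obs):
    A=0;b=0;L=[]
    for s,u,v in obs:
        o,d=ray(s,u,v); d=d/np.linalg.norm(d); M=np.eye(3)-np.outer(d,d); A=A+M; b=b+M@o; L.append((o,M))
    p=np.linalg.solve(A,b); return p,[np.linalg.norm(M@(p-o)) for o,M in L]
def crop(s,x0,y0,x1,y1,k,name):
    c=cv2.resize(s["color"][y0:y1,x0:x1],None,fx=k,fy=k,interpolation=cv2.INTER_CUBIC)
    for i in range(x0//20*20+20,x1,20): cv2.putText(c,str(i),(int((i-x0)*k)-8,8),0,.3,(255,0,255)); cv2.line(c,(int((i-x0+.5)*k),10),(int((i-x0+.5)*k),16),(255,0,255))
    for i in range(y0//20*20+20,y1,20): cv2.putText(c,str(i),(0,int((i-y0)*k)+3),0,.3,(255,0,255)); cv2.line(c,(20,int((i-y0+.5)*k)),(26,int((i-y0+.5)*k)),(255,0,255))
    cv2.imwrite(name,c)
E
python3 - <<'E'
from h import *; import pickle
s=pickle.load(open("s0.pkl","rb"))
crop(s["top"],205,105,415,255,3.8,"pics/c1.png")
crop(s["scene"],110,110,300,290,3.3,"pics/c2.png")
for n in("top","scene"):
    h=cv2.cvtColor(s[n]["color"],cv2.COLOR_BGR2HSV)
    for c,m in(("g",cv2.inRange(h,(50,120,60),(80,255,255))),("r",cv2.inRange(h,(0,150,150),(4,255,255))|cv2.inRange(h,(175,150,150),(180,255,255)))):
        m[:100]=0; m[290:]=0; m[:,:100]=0; m[:,310:]=0
        p=cv2.findNonZero(m); e=cv2.fitEllipse(cv2.convexHull(p)); print(n,c,len(p),e, at(s[n],*e[0],.035))
E
```

```text
top g 50 ((302.35821533203125, 156.85923767089844), (34.40936279296875, 36.18522262573242), 136.58047485351562) [ 0.66029648 -0.10617472  0.035     ]
top r 19 ((243.64950561523438, 157.6827850341797), (33.6329231262207, 36.809059143066406), 84.29200744628906) [0.66766844 0.08094839 0.035     ]Traceback (most recent call last):
  File "<stdin>", line 9, in <module>
cv2.error: OpenCV(4.12.0) /io/opencv/modules/imgproc/src/convhull.cpp:143: error: (-215:Assertion failed) total >= 0 && (depth == CV_32F || depth == CV_32S) in function 'convexHull'
```

View pics/c1.png

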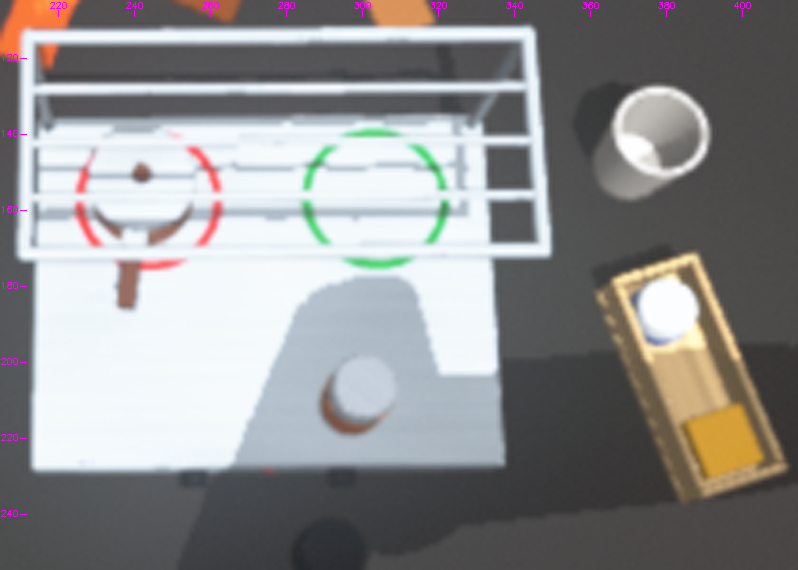

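View pics/c2.png

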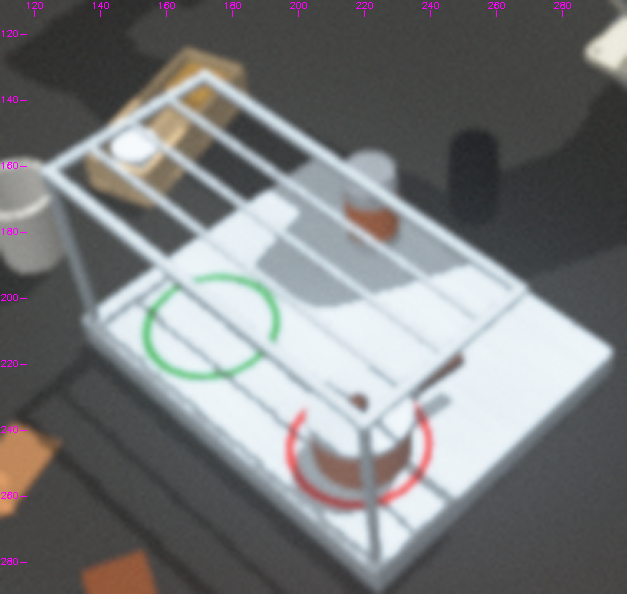

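The crops confirm the orange-labelled tin (lid at top-view pixel (300,206)) and the copper pot with a brown handle in the red ring. The box has the blue jar at its far end, the wax at its near end and the gap between them. The black tin is off the plate. Now I'll measure.

```bash
python3 - <<'E'
from h import *; import pickle
np.set_printoptions(precision=4,suppress=True)
s=pickle.load(open("s0.pkl","rb")); t,c=s["top"],s["scene"]
P=lambda x,y:(205+x/3.8-.5,105+y/3.8-.5); Q=lambda x,y:(110+x/3.3-.5,110+y/3.3-.5)
print("plate");
for p in((33,466),(504,463),(480,118),(40,125)): print(at(t,*P(*p),.035))
print("scene plate front-left, back-left, back right top");
for p in((612,352),(375,575),(92,320)): print(at(c,*Q(*p),.035))
print("box");
for p in((613,280),(695,253),(787,467),(703,496)): print(at(t,*P(*p),.046))
for p in((188,48),(245,68),(150,205),(88,153)): print("boxsc",at(c,*Q(*p),.046))
print("tin",tri([(t,*P(364,387)),(c,*Q(371,167))]))
print("green",tri([(t,*P(375,198)),(c,*Q(212,327))]))
print("red",tri([(t,*P(148,195)),(c,*Q(359,438))]))
print("knob",tri([(t,*P(141,172)),(c,*Q(359,401))]))
print("handle end",tri([(t,*P(127,308)),(c,*Q(458,358))]))
print("jar",tri([(t,*P(667,309)),(c,*Q(134,145))]), "wax",at(t,*P(725,440),.04))
print("rack fr corners",tri([(t,*P(20,253)),(c,*Q(525,290))]),tri([(t,*P(546,251)),(c,*Q(205,75))]))
E
```

```text
plate
[0.4514 0.185  0.035 ]
[ 0.433 -0.192  0.035]
[ 0.7275 -0.2048  0.035 ]
[0.7413 0.1696 0.035 ]
scene plate front-left, back-left, back right top
[0.452  0.1834 0.035 ]
[0.7489 0.1699 0.035 ]
[ 0.7245 -0.1988  0.035 ]
box
[ 0.5765 -0.2955  0.046 ]
[ 0.5958 -0.3661  0.046 ]
[ 0.4162 -0.4135  0.046 ]
[ 0.3971 -0.3434  0.046 ]
boxsc [ 0.4129 -0.4141  0.046 ]
boxsc [ 0.3965 -0.3417  0.046 ]
boxsc [ 0.5998 -0.2608  0.046 ]
boxsc [ 0.5911 -0.3647  0.046 ]
tin (array([ 0.4844, -0.0705,  0.1291]), [np.float64(0.0003111656937992768), np.float64(0.00031116569379917053)])
green (array([ 0.6608, -0.1089,  0.0359]), [np.float64(0.00022148973001403314), np.float64(0.0002214897300141392)])
red (array([0.6697, 0.081 , 0.0486]), [np.float64(0.0004695591170725495), np.float64(0.0004695591170725212)])
knob (array([0.67  , 0.0859, 0.1052]), [np.float64(0.0005278727962312405), np.float64(0.0005278727962312804)])
handle end (array([0.5681, 0.1026, 0.0739]), [np.float64(0.0005404563369741684), np.float64(0.0005404563369740585)])
jar (array([ 0.5515, -0.339 ,  0.0434]), [np.float64(0.001853345140464328), np.float64(0.0018533451404643116)]) wax [ 0.4411 -0.37    0.04  ]
rack fr corners (array([0.5751, 0.1725, 0.2197]), [np.float64(0.0005188344251042953), np.float64(0.0005188344251042827)]) (array([ 0.5575, -0.1911,  0.2172]), [np.float64(0.00043700602531824103), np.float64(0.00043700602531817733)])
```

```bash
cat >> h.py <<'E'
from scipy.spatial.transform import Rotation as Ro
def rel(pos,rpy,st):
    """shift(mm)/turn for a target TCP pose in the tool axes of now"""
    R0=Ro.from_euler('xyz',st["orientation"]); R1=Ro.from_euler('xyz',rpy)
    t=R0.inv().apply(np.array(pos)-st["eef_pos"])*1000; a=(R0.inv()*R1).as_rotvec()
    print("t",t.round(1),"a",a.round(3),"| t",round(st["t"],2),"pos",st["eef_pos"].round(4),"rpy",st["orientation"].round(3),"q",st["qpos"].round(2),"F",st["wrist_force"].round(1),"gap",round(st["finger_gap"],4),"gf",round(st["grasp_force"],1))
E
python3 - <<'E'
from h import *; from plant import state
rel([.484,-.0705,.225],[np.pi,0,-.045],state())
E
```

```text
t [ 446.5 -424.7    6.2] a [-0.002  0.     0.321] | t 0.15 pos [ 0.1701 -0.6008  0.2304] rpy [-3.14  -0.     0.276] q [-1.4   0.28 -0.03  1.27 -0.    1.47] F [-0.3  0.6 -0.1] gap 0.0853 gf 0.0
```

{"op": "jog_arm", "data": {"moves": [{"tx":446,"ty":-425,"tz":5,"az":0.32},{"tx":446,"ty":-425,"tz":5,"az":0.32},{"tx":446,"ty":-425,"tz":5,"az":0.32},{"tx":446,"ty":-425,"tz":5,"az":0.32},{"tx":446,"ty":-425,"tz":5,"az":0.32},{"tx":446,"ty":-425,"tz":5,"az":0.32},{"tx":446,"ty":-425,"tz":5,"az":0.32},{"tx":446,"ty":-425,"tz":5,"az":0.32},{"tx":446,"ty":-425,"tz":5,"az":0.32},{"tx":446,"ty":-425,"tz":5,"az":0.32},{"tx":446,"ty":-425,"tz":5,"az":0.32},{"tx":446,"ty":-425,"tz":5,"az":0.32}]}}

```text
validation failed for argument at $.mo...
```

{"op": "jog_arm", "data": {"moves": [{"tx":0},{"tx":0},{"tx":0}]}}

```text
validation failed for argument at $.mo...
```

```bash
python3 - <<'E'
from h import *; from plant import state,optics; import pickle
s={n:optics.snapshot(n) for n in("scene","wrist")}; pickle.dump(s,open("s1.pkl","wb"))
rel([.484,-.0705,.225],[np.pi,0,-.045],state())
T=s["wrist"]["T"]; print(T.round(3)); print(proj(s["wrist"],[[.484,-.0705,.125]]))
a=cv2.resize(s["wrist"]["color"],(800,600),interpolation=cv2.INTER_CUBIC)
cv2.imwrite("pics/w1.png",a)
E
```

```text
t [ 446.5 -425.     6.3] a [-0.001  0.     0.321] | t 0.25 pos [ 0.1701 -0.601   0.2307] rpy [-3.141 -0.     0.276] q [-1.4   0.28 -0.03  1.27  0.    1.47] F [-0.5 -0.6  0.5] gap 0.0854 gf 0.0
[[ 0.273  0.92   0.28   0.241]
 [-0.962  0.261  0.078 -0.581]
 [-0.001 -0.291  0.957  0.373]
 [ 0.     0.     0.     1.   ]]
[[-724.13364519 -795.12768569]]
```

View pics/w1.png

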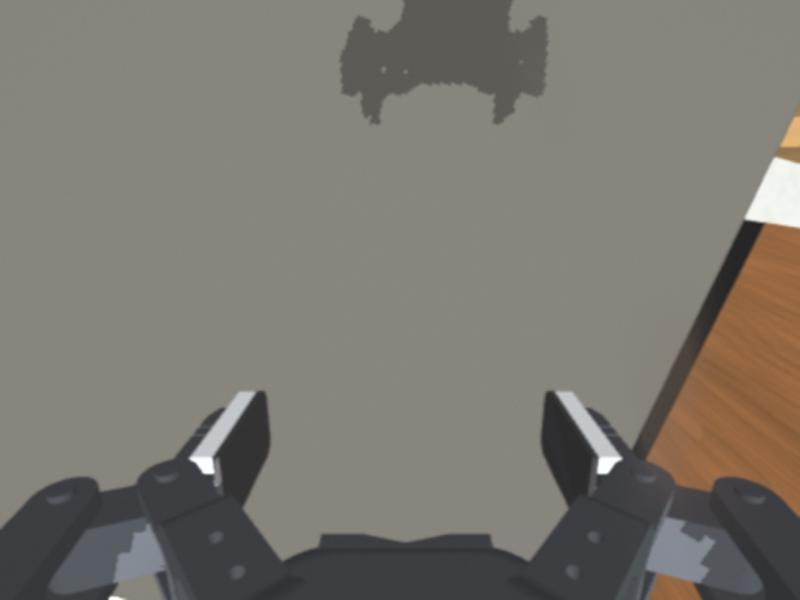

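The wrist view shows only the fingers and the gripper's shadow, because both moves were refused as malformed. I'll try again with full rows.

{"op": "jog_arm", "data": {"moves": [{"ax":0,"ay":0,"az":0.32,"tx":446,"ty":-425,"tz":5,"grip":85},{"ax":0,"ay":0,"az":0.32,"tx":446,"ty":-425,"tz":5,"grip":85},{"ax":0,"ay":0,"az":0.32,"tx":446,"ty":-425,"tz":5,"grip":85},{"ax":0,"ay":0,"az":0.32,"tx":446,"ty":-425,"tz":5,"grip":85},{"ax":0,"ay":0,"az":0.32,"tx":446,"ty":-425,"tz":5,"grip":85},{"ax":0,"ay":0,"az":0.32,"tx":446,"ty":-425,"tz":5,"grip":85},{"ax":0,"ay":0,"az":0.32,"tx":446,"ty":-425,"tz":5,"grip":85},{"ax":0,"ay":0,"az":0.32,"tx":446,"ty":-425,"tz":5,"grip":85},{"ax":0,"ay":0,"az":0.32,"tx":446,"ty":-425,"tz":5,"grip":85},{"ax":0,"ay":0,"az":0.32,"tx":446,"ty":-425,"tz":5,"grip":85},{"ax":0,"ay":0,"az":0.32,"tx":446,"ty":-425,"tz":5,"grip":85},{"ax":0,"ay":0,"az":0.32,"tx":446,"ty":-425,"tz":5,"grip":85}]}}

```text
t: 1.45
eef_pos: [0.4761, -0.0829, 0.2267]
orientation: [3.141, -0.001, -0.044]
wrist_force: [1.4, -1.3, 0.2]
finger_gap: 0.0851
grasp_force: 0.0
```

```bash
python3 - <<'E'
from h import *; from plant import state,optics; import pickle
optics.snapshot("wrist")
s={"wrist":optics.snapshot("wrist")}; pickle.dump(s,open("s1.pkl","wb"))
rel([.484,-.0705,.085],[np.pi,0,-.045],state())
w=s["wrist"]; print(w["T"].round(3)); print(proj(w,[[.484,-.0705,.125],[.484,-.0705,.035],[.509,-.0705,.125]]))
cv2.imwrite("pics/w1.png",cv2.resize(w["color"],(800,600),interpolation=cv2.INTER_CUBIC))
E
```

```text
t [  5.8  -9.6 141.6] a [-0.002 -0.002  0.009] | t 1.55 pos [ 0.4776 -0.0801  0.2266] rpy [-3.14e+00 -2.00e-03 -3.60e-02] q [-0.3   0.03 -0.33  1.21  0.    2.88] F [-0.  -0.9 -0.5] gap 0.0847 gf 0.0
[[-0.037  0.957  0.286  0.552]
 [-0.999 -0.034 -0.015 -0.081]
 [-0.005 -0.287  0.958  0.369]
 [ 0.     0.     0.     1.   ]]
[[251.20024942 192.94616506]
 [253.5945593  171.67688828]
 [249.8541863  163.83913373]]
```

View pics/w1.png

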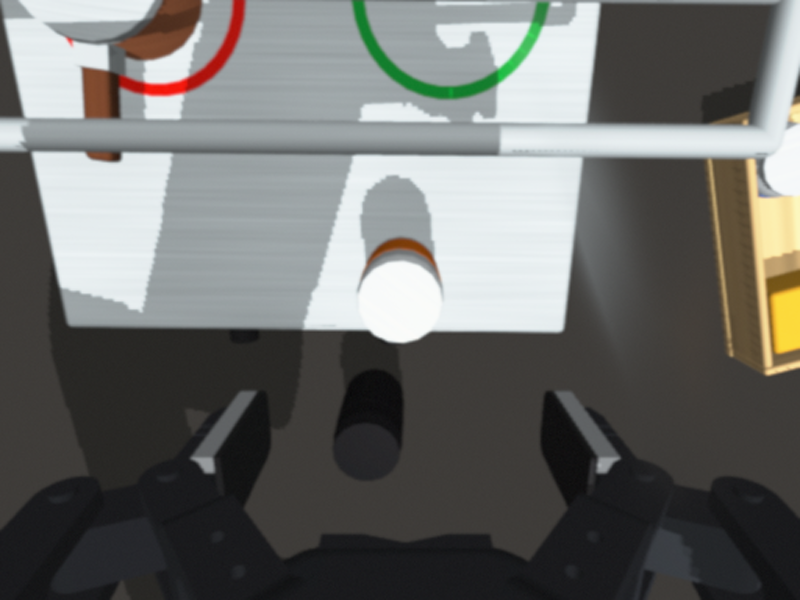

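The wrist view shows the white tin lid centred at (400,301), so (255.7,192.3) in camera pixels. The black look-alike is at (367,450). The red and green rings and the copper pot's handle, with its end at (103,155), are also in view.

```bash
python3 - <<'E'
from h import *; from plant import state; import pickle
np.set_printoptions(precision=4,suppress=True)
s=pickle.load(open("s0.pkl","rb")); t,c=s["top"],s["scene"]; w=pickle.load(open("s1.pkl","rb"))["wrist"]
P=lambda x,y:(205+x/3.8-.5,105+y/3.8-.5); Q=lambda x,y:(110+x/3.3-.5,110+y/3.3-.5); W=lambda x,y:(x*.64-.3,y*.64-.3)
print(at(w,*W(400,301),.125),at(t,*P(364,387),.125),at(c,*Q(371,167),.125))
print(tri([(w,*W(400,301)),(t,*P(364,387)),(c,*Q(371,167))]))
print("plate corners w",at(w,*W(68,325),.035),at(w,*W(563,331),.035))
print("handle end top face",at(w,*W(103,157),.080))
print("box near-left top",at(w,*W(768,375),.046))
rel([.484,-.073,.084],[np.pi,0,-.045],state())
E
```

```text
[ 0.4844 -0.0743  0.125 ] [ 0.485  -0.0709  0.125 ] [ 0.4815 -0.074   0.125 ]
(array([ 0.4843, -0.0723,  0.1271]), [np.float64(0.002158793589591273), np.float64(0.0017675450555635446), np.float64(0.0010875952335581479)])
plate corners w [0.4496 0.1807 0.035 ] [ 0.4315 -0.1944  0.035 ]
handle end top face [0.5665 0.099  0.08  ]
box near-left top [ 0.3949 -0.3468  0.046 ]
t [  5.9  -7.1 142.6] a [-0.002 -0.002  0.009] | t 1.55 pos [ 0.4776 -0.0801  0.2266] rpy [-3.14  -0.002 -0.036] q [-0.3   0.03 -0.33  1.21  0.    2.88] F [-0.  -0.9 -0.5] gap 0.0847 gf 0.0
```

{"op": "jog_arm", "data": {"moves": [{"ax":0,"ay":0,"az":0.009,"tx":6,"ty":-7,"tz":20,"grip":85},{"ax":0,"ay":0,"az":0.009,"tx":6,"ty":-7,"tz":60,"grip":85},{"ax":0,"ay":0,"az":0.009,"tx":6,"ty":-7,"tz":100,"grip":85},{"ax":0,"ay":0,"az":0.009,"tx":6,"ty":-7,"tz":130,"grip":85},{"ax":0,"ay":0,"az":0.009,"tx":6,"ty":-7,"tz":144,"grip":85},{"ax":0,"ay":0,"az":0.009,"tx":6,"ty":-7,"tz":144,"grip":85},{"ax":0,"ay":0,"az":0.009,"tx":6,"ty":-7,"tz":144,"grip":60},{"ax":0,"ay":0,"az":0.009,"tx":6,"ty":-7,"tz":144,"grip":55},{"ax":0,"ay":0,"az":0.009,"tx":6,"ty":-7,"tz":144,"grip":45},{"ax":0,"ay":0,"az":0.009,"tx":6,"ty":-7,"tz":144,"grip":40},{"ax":0,"ay":0,"az":0.009,"tx":6,"ty":-7,"tz":144,"grip":40},{"ax":0,"ay":0,"az":0.009,"tx":6,"ty":-7,"tz":144,"grip":40}], "grip_force": 35}}

```text
t: 2.75
eef_pos: [0.4833, -0.0782, 0.0842]
orientation: [3.142, -0.004, -0.053]
wrist_force: [-0.6, 1.8, 6.0]
finger_gap: 0.0498
grasp_force: 35.5
```

```bash
python3 - <<'E'
from h import *; from plant import state
rel([.484,-.073,.084],[np.pi,0,-.045],state())
E
```

```text
t [ 0.4 -5.2  0.2] a [ 0.    -0.004 -0.008] | t 2.75 pos [ 0.4833 -0.0782  0.0842] rpy [ 3.142 -0.004 -0.053] q [-0.29  0.17 -0.5   0.9   0.    2.9 ] F [-0.6  1.8  6. ] gap 0.0498 gf 35.5
```

{"op": "jog_arm", "data": {"moves": [{"ax":0,"ay":0,"az":0,"tx":0,"ty":0,"tz":-20,"grip":40},{"ax":0,"ay":0,"az":0,"tx":0,"ty":0,"tz":-50,"grip":40},{"ax":0,"ay":0,"az":-0.1,"tx":10,"ty":30,"tz":-65,"grip":40},{"ax":0,"ay":0,"az":-0.2,"tx":15,"ty":70,"tz":-65,"grip":40},{"ax":0,"ay":0,"az":-0.314,"tx":20,"ty":110,"tz":-65,"grip":40},{"ax":0,"ay":0,"az":-0.314,"tx":28,"ty":150,"tz":-65,"grip":40},{"ax":0,"ay":0,"az":-0.314,"tx":28,"ty":190,"tz":-65,"grip":40},{"ax":0,"ay":0,"az":-0.314,"tx":28,"ty":230,"tz":-65,"grip":40},{"ax":0,"ay":0,"az":-0.314,"tx":28,"ty":260,"tz":-65,"grip":40},{"ax":0,"ay":0,"az":-0.314,"tx":28,"ty":275,"tz":-65,"grip":40},{"ax":0,"ay":0,"az":-0.314,"tx":28,"ty":275,"tz":-65,"grip":40},{"ax":0,"ay":0,"az":-0.314,"tx":28,"ty":275,"tz":-65,"grip":40}]}}

```text
t: 3.95
eef_pos: [0.4946, -0.3532, 0.147]
orientation: [-3.14, 0.001, 0.261]
wrist_force: [0.1, 0.3, -1.7]
finger_gap: 0.0497
grasp_force: 36.8
```

```bash
python3 - <<'E'
from h import *; from plant import state,optics; import pickle
s={n:optics.snapshot(n) for n in ("wrist","top")}; pickle.dump(s,open("s2.pkl","wb"))
rel([.4964,-.3546,.056],[np.pi,0,.261],state())
w=s["wrist"]
crop(w,150,100,430,310,2.8,"pics/w2.png")
E
```

```text
t [ 1.1  2.5 91.1] a [-0.001  0.001  0.001] | t 4.05 pos [ 0.4948 -0.3525  0.1471] rpy [-3.14e+00  1.00e-03  2.62e-01] q [-0.73  0.3  -0.18  1.09  0.    2.15] F [ 0.3  0.5 -2. ] gap 0.0491 gf 36.8
```

View pics/w2.png

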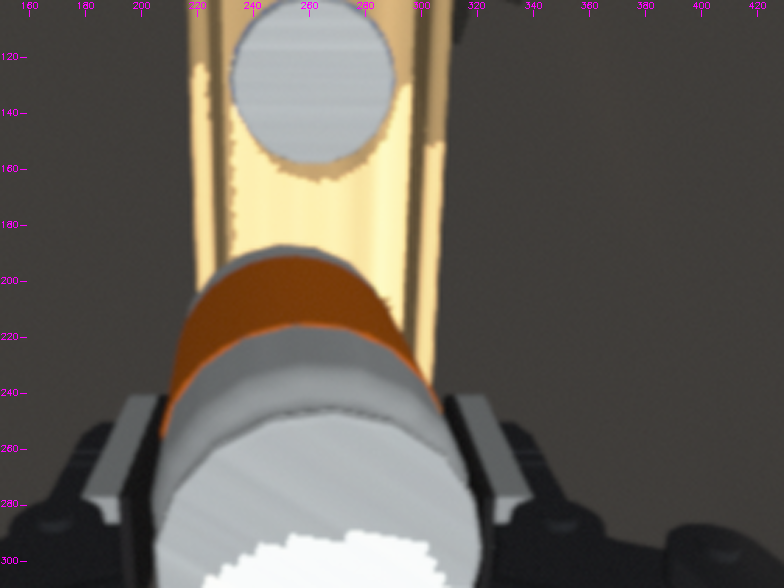

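The wrist view shows the tin upright in the fingers (bottom rim front at crop (286,245)). Ahead is the box, with its outer wall-top edges at crop x=191 and 443 (y=150) and the jar lid centred at (313,80).

```bash
python3 - <<'E'
from h import *; from plant import state; import pickle
np.set_printoptions(precision=4,suppress=True)
w=pickle.load(open("s2.pkl","rb"))["wrist"]; W=lambda x,y:(150+x/2.8-.5,100+y/2.8-.5)
st=state(); e=st["eef_pos"]; y=.261; R=np.array([[np.cos(y),np.sin(y)],[-np.sin(y),np.cos(y)]])
f=lambda p:R@(p[:2]-e[:2])*1000
print("rel TCP in box axes (mm):")
for n,p,z in(("boxL",(191,150),.046),("boxR",(443,150),.046),("boxL2",(193,250),.046),("boxR2",(435,350),.046),("jar near",(313,162),.044),("jar c",(313,80),.044),("tin bottom front",(286,245),.098),("tin R",(442,412),.098),("tin L",(163,435),.098),("lid front",(328,408),.188),("lid L",(153,545),.188),("lid R",(482,545),.188)): print(n,f(at(w,*W(*p),z)))
print("box centre by top cam",f(np.array([.4964,-.3546])), "tilt",st["orientation"])
E
```

```text
rel TCP in box axes (mm):
boxL [37.3267 32.8337]
boxR [ 37.3482 -40.5424]
boxL2 [ 7.1771 33.4476]
boxR2 [-25.1906 -41.0163]
jar near [33.5105 -2.7158]
jar c [57.0881 -2.6634]
tin bottom front [22.451   3.9633]
tin R [-21.0074 -35.0238]
tin L [-27.4862  35.599 ]
lid front [23.7349 -3.9077]
lid L [ 2.5676 20.5409]
lid R [  2.6094 -25.7078]
box centre by top cam [ 1.0066 -2.4032] tilt [-3.1402  0.0005  0.2622]
```

```bash
python3 - <<'E'
from h import *; from plant import state; import pickle
w=pickle.load(open("s2.pkl","rb"))["wrist"]
st=state(); e=st["eef_pos"]
im=cv2.resize(w["color"][100:340,150:400],None,fx=2.4,fy=2.4,interpolation=cv2.INTER_CUBIC)
a=np.linspace(0,2*np.pi,60)
def circ(dx,dy,z,r,col):
    u=proj(w,np.c_[e[0]+dx+r*np.cos(a),e[1]+dy+r*np.sin(a),0*a+z]); u=((u+.5-[150,100])*2.4).astype(int)
    cv2.polylines(im,[u],True,col,1)
circ(0,0,.188,.025,(255,0,0)); circ(0,0,.098,.025,(0,255,0)); 
y=.261;B=np.array([.4964,-.3546]);C=np.array([[94,37],[94,-37],[-94,-37],[-94,37]])/1000@np.array([[np.cos(y),np.sin(y)],[-np.sin(y),np.cos(y)]])+B
u=((proj(w,np.c_[C,[.046]*4])+.5-[150,100])*2.4).astype(int); cv2.polylines(im,[u],True,(255,0,255),1)
cv2.imwrite("pics/w2o.png",im)
E
```

```text
(no output)
```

View pics/w2o.png

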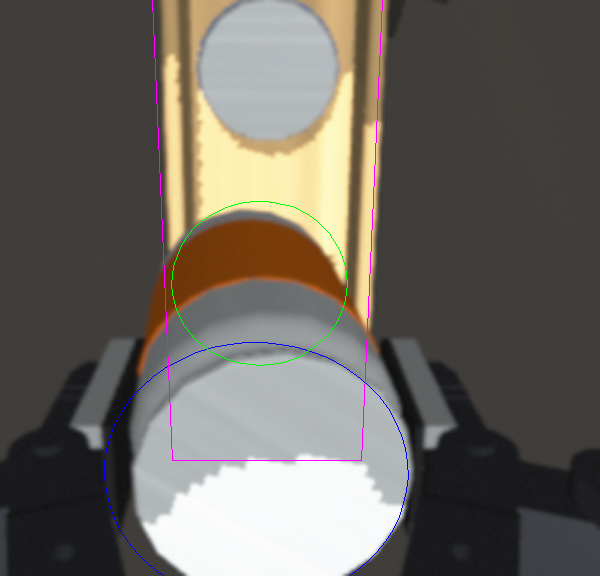

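The overlay shows the box prediction agreeing to about 1.5 mm. The tin leans about 4° in the grip, its bottom towards +y (apex at (250,210) against a predicted (260,201)), so I'll counter-tilt the tool while lowering.

{"op": "jog_arm", "data": {"moves": [{"ax":-0.06,"ay":0,"az":0,"tx":1.5,"ty":3.5,"tz":0,"grip":40},{"ax":-0.06,"ay":0,"az":0,"tx":1.5,"ty":3.5,"tz":15,"grip":40},{"ax":-0.06,"ay":0,"az":0,"tx":1.5,"ty":3.5,"tz":30,"grip":40},{"ax":-0.06,"ay":0,"az":0,"tx":1.5,"ty":3.5,"tz":40,"grip":40},{"ax":-0.06,"ay":0,"az":0,"tx":1.5,"ty":3.5,"tz":40,"grip":40},{"ax":-0.06,"ay":0,"az":0,"tx":1.5,"ty":3.5,"tz":40,"grip":40}]}}

```text
t: 4.65
eef_pos: [0.497, -0.357, 0.1065]
orientation: [3.083, 0.001, 0.261]
wrist_force: [-0.0, -0.1, -2.0]
finger_gap: 0.0495
grasp_force: 36.8
```

```bash
python3 - <<'E'
from h import *; from plant import state,optics; import pickle
s={n:optics.snapshot(n) for n in ("wrist","top","scene")}; pickle.dump(s,open("s3.pkl","wb"))
st=state(); e=st["eef_pos"]; w=s["wrist"]
rel([.4974,-.3546,.056],[np.pi,0,.261],st)
im=cv2.resize(w["color"][100:340,150:400],None,fx=2.4,fy=2.4,interpolation=cv2.INTER_CUBIC)
a=np.linspace(0,2*np.pi,60)
for z,col in((.147,(255,0,0)),(.057,(0,255,0))):
    u=proj(w,np.c_[.4964+.025*np.cos(a),-.3546+.025*np.sin(a),0*a+z]); cv2.polylines(im,[((u+.5-[150,100])*2.4).astype(int)],True,col,1)
y=.261;B=np.array([.4964,-.3546]);C=np.array([[94,37],[94,-37],[-94,-37],[-94,37]])/1000@np.array([[np.cos(y),np.sin(y)],[-np.sin(y),np.cos(y)]])+B
cv2.polylines(im,[((proj(w,np.c_[C,[.046]*4])+.5-[150,100])*2.4).astype(int)],True,(255,0,255),1)
cv2.imwrite("pics/w3o.png",im)
E
```

```text
t [ 0.3 -6.4 51.7] a [ 0.061 -0.001 -0.   ] | t 4.8 pos [ 0.4979 -0.3578  0.108 ] rpy [ 3.081e+00 -1.000e-03  2.610e-01] q [-0.71  0.31 -0.25  0.95 -0.03  2.17] F [ 0.2  0.  -2.1] gap 0.0497 gf 36.8
```

View pics/w3o.png

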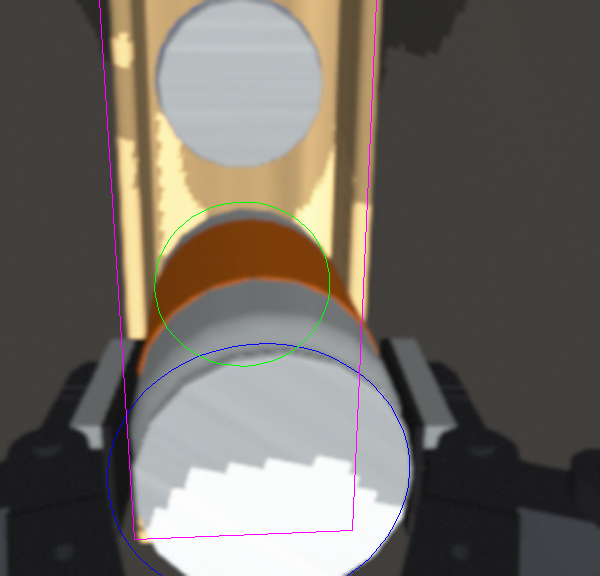

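The counter-tilted tin is now upright over the gap (bottom apex (245,210)) and centred between the walls to about 1 mm. Lowering it.

{"op": "jog_arm", "data": {"moves": [{"ax":0,"ay":0,"az":0,"tx":1,"ty":-0.6,"tz":10,"grip":40},{"ax":0,"ay":0,"az":0,"tx":1,"ty":-1.2,"tz":20,"grip":40},{"ax":0,"ay":0,"az":0,"tx":1,"ty":-1.8,"tz":30,"grip":40},{"ax":0,"ay":0,"az":0,"tx":1,"ty":-2.4,"tz":40,"grip":40},{"ax":0,"ay":0,"az":0,"tx":1,"ty":-2.7,"tz":45,"grip":40},{"ax":0,"ay":0,"az":0,"tx":1,"ty":-2.8,"tz":47,"grip":40},{"ax":0,"ay":0,"az":0,"tx":1,"ty":-2.8,"tz":47,"grip":40},{"ax":0,"ay":0,"az":0,"tx":1,"ty":-2.8,"tz":47,"grip":40}]}}

```text
t: 5.6
eef_pos: [0.4987, -0.3573, 0.0607]
orientation: [3.081, -0.0, 0.261]
wrist_force: [-0.7, 0.2, -1.3]
finger_gap: 0.0492
grasp_force: 36.8
```

{"op": "jog_arm", "data": {"moves": [{"ax":0,"ay":0,"az":0,"tx":0,"ty":-0.1,"tz":1.5,"grip":40},{"ax":0,"ay":0,"az":0,"tx":0,"ty":-0.2,"tz":3,"grip":40},{"ax":0,"ay":0,"az":0,"tx":0,"ty":-0.2,"tz":3,"grip":40}]}}

```text
t: 5.9
eef_pos: [0.4983, -0.3569, 0.0573]
orientation: [3.082, 0.0, 0.261]
wrist_force: [-0.3, -0.2, -1.9]
finger_gap: 0.0493
grasp_force: 36.8
```

{"op": "jog_arm", "data": {"moves": [{"ax":0,"ay":0,"az":0,"tx":0,"ty":-0.1,"tz":1,"grip":40},{"ax":0,"ay":0,"az":0,"tx":0,"ty":-0.1,"tz":2,"grip":40},{"ax":0,"ay":0,"az":0,"tx":0,"ty":-0.1,"tz":2,"grip":40}]}}

```text
t: 6.2
eef_pos: [0.4982, -0.3569, 0.0552]
orientation: [3.082, 0.0, 0.261]
wrist_force: [0.1, 0.5, -2.4]
finger_gap: 0.0498
grasp_force: 36.8
```

{"op": "jog_arm", "data": {"moves": [{"ax":0,"ay":0,"az":0,"tx":0,"ty":0,"tz":1,"grip":40},{"ax":0,"ay":0,"az":0,"tx":0,"ty":-0.1,"tz":2,"grip":40},{"ax":0,"ay":0,"az":0,"tx":0,"ty":-0.1,"tz":2,"grip":40}]}}

```text
t: 6.5
eef_pos: [0.4987, -0.3571, 0.0544]
orientation: [3.081, -0.0, 0.261]
wrist_force: [-2.1, 2.4, 4.0]
finger_gap: 0.0497
grasp_force: 37.6
```

{"op": "jog_arm", "data": {"moves": [{"ax":0,"ay":0,"az":0,"tx":0,"ty":0,"tz":0,"grip":52},{"ax":0,"ay":0,"az":0,"tx":0,"ty":0,"tz":0,"grip":58},{"ax":0,"ay":0,"az":0,"tx":0,"ty":0,"tz":0,"grip":75},{"ax":0,"ay":0,"az":0,"tx":0,"ty":0,"tz":0,"grip":82},{"ax":0,"ay":0,"az":0,"tx":0,"ty":0,"tz":0,"grip":82},{"ax":0,"ay":0,"az":0,"tx":0,"ty":0,"tz":0,"grip":82},{"ax":0.06,"ay":0,"az":0,"tx":0,"ty":1,"tz":-15,"grip":82},{"ax":0.06,"ay":0,"az":0,"tx":0,"ty":2.5,"tz":-40,"grip":82},{"ax":0.06,"ay":0,"az":0,"tx":0,"ty":5,"tz":-80,"grip":82},{"ax":0.06,"ay":0,"az":0,"tx":0,"ty":8,"tz":-130,"grip":82},{"ax":0.06,"ay":0,"az":0,"tx":0,"ty":10,"tz":-160,"grip":82},{"ax":0.06,"ay":0,"az":0,"tx":0,"ty":10,"tz":-160,"grip":82}]}}

```text
t: 7.7
eef_pos: [0.5015, -0.3601, 0.2202]
orientation: [3.132, -0.006, 0.261]
wrist_force: [0.4, 0.2, -0.5]
finger_gap: 0.0821
grasp_force: 0.0
```

```bash
python3 - <<'E'
from h import *; from plant import state,optics; import pickle
s={n:optics.snapshot(n) for n in ("top","scene","wrist")}; pickle.dump(s,open("s4.pkl","wb"))
st=state(); rel([.4,-.1,.25],[np.pi,0,.261],st)
def rs(n,x0,y0,x1,y1): return cv2.resize(s[n]["color"][y0:y1,x0:x1],(390,390),interpolation=cv2.INTER_CUBIC)
cv2.imwrite("pics/m4.png",np.hstack([rs("top",340,150,440,250),rs("wrist",160,60,360,260)]))
cv2.imwrite("pics/sc4.png",rs("scene",110,110,230,230))
E
```

```text
t [ -28.5 -273.6  -36.9] a [-0.001  0.001 -0.   ] | t 7.85 pos [ 0.498  -0.357   0.2128] rpy [-3.141e+00  1.000e-03  2.610e-01] q [-0.73  0.27 -0.08  1.23  0.    2.15] F [-0.7  0.2 -0. ] gap 0.0822 gf 0.0
```

View pics/m4.png

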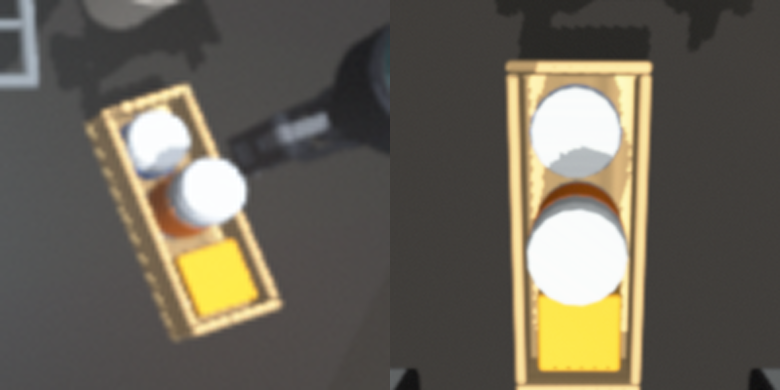

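The views show the tin standing upright on the box floor, between the jar (far end) and the wax (near end), both lying flat. I've used all ten views, so from here I measure by image code. Next I'll refine the pot and handle positions from the top and wrist images.

```bash
python3 - <<'E'
from h import *; from plant import state; import pickle
np.set_printoptions(precision=4,suppress=True)
def brown(im): 
    h=cv2.cvtColor(im,cv2.COLOR_BGR2HSV); return ((h[...,0]<15)&(h[...,1]>80)&(h[...,2]<190)&(h[...,2]>25))
for f,n in(("s0","top"),("s4","top"),("s1","wrist"),("s0","scene"),("s4","scene")):
    s=pickle.load(open(f+".pkl","rb"))[n]; im=s["color"]; m=brown(im)
    box={"top":(228,172,250,192),"wrist":(40,35,90,110),"scene":(232,208,256,232)}[n]
    k=np.zeros_like(m); k[box[1]:box[3],box[0]:box[2]]=1; m&=k.astype(bool)
    ys,xs=np.nonzero(m)
    print(f,n,len(xs))
    if n=="top":
        for y in range(172,190):
            r=255-im[y,228:250].min(axis=1).astype(float) if 0 else (im[y,228:250,2].astype(float)-im[y,228:250,0])
            r=np.clip(r-8,0,None)
            if r.sum()>30: u=(r*np.arange(228,250)).sum()/r.sum(); print(y,round(u,2),int(r.max()),round(r.sum()/r.max(),1),at(s,u,y,.078))
    if n=="wrist":
        for y in range(40,110,6):
            x=np.nonzero(m[y])[0]
            if len(x): print(y,x.min(),x.max(),at(s,x.min(),y,.082),at(s,x.max(),y,.068))
        print("last row",ys.max())
    if n=="scene" and len(xs): print(xs.min(),xs.max(),ys.min(),ys.max(), [at(s,x,y,.075) for x,y in((xs[xs.argmax()],ys[xs.argmax()]),)])
# knob
for f,n,b in(("s0","top",(236,145,248,156)),("s4","top",(236,145,248,156)),("s0","scene",(211,226,226,238)),("s4","scene",(211,226,226,238))):
    s=pickle.load(open(f+".pkl","rb"))[n]; im=s["color"].astype(float)[b[1]:b[3],b[0]:b[2]]; r=np.clip(im[...,2]-im[...,0]-15,0,None)
    Y,X=np.mgrid[b[1]:b[3],b[0]:b[2]]; print(f,n,"knob",(r*X).sum()/r.sum(),(r*Y).sum()/r.sum(),at(s,(r*X).sum()/r.sum(),(r*Y).sum()/r.sum(),.102))
E
```

```text
s0 top 31
173 245.93 58 5.1 [0.6045 0.0769 0.078 ]
174 244.37 135 8.5 [0.6016 0.0818 0.078 ]
175 243.78 123 8.6 [0.5986 0.0838 0.078 ]
176 239.67 47 4.9 [0.5961 0.0963 0.078 ]
177 238.54 46 3.7 [0.5932 0.0999 0.078 ]
178 238.48 46 3.7 [0.5901 0.1002 0.078 ]
179 238.36 48 3.7 [0.587  0.1007 0.078 ]
180 238.17 46 3.9 [0.5839 0.1015 0.078 ]
181 238.09 47 3.9 [0.5808 0.1018 0.078 ]
182 238.0 48 3.8 [0.5777 0.1023 0.078 ]
183 237.85 48 3.7 [0.5747 0.1029 0.078 ]
184 237.65 46 3.7 [0.5716 0.1036 0.078 ]
185 237.83 24 3.0 [0.5685 0.1032 0.078 ]
s4 top 40
173 244.6 24 6.9 [0.6047 0.081  0.078 ]
174 243.75 102 9.7 [0.6017 0.0837 0.078 ]
175 243.45 117 8.3 [0.5987 0.0847 0.078 ]
176 240.22 53 5.6 [0.5961 0.0946 0.078 ]
177 238.67 54 3.8 [0.5932 0.0995 0.078 ]
178 238.67 53 3.9 [0.5901 0.0997 0.078 ]
179 238.43 54 3.9 [0.587  0.1005 0.078 ]
180 238.2 54 4.0 [0.5839 0.1014 0.078 ]
181 238.13 55 4.0 [0.5808 0.1017 0.078 ]
182 238.04 55 4.0 [0.5777 0.1021 0.078 ]
183 237.84 55 3.7 [0.5747 0.1029 0.078 ]
184 237.64 52 3.6 [0.5716 0.1036 0.078 ]
185 237.6 30 3.1 [0.5685 0.1039 0.078 ]
s1 wrist 868
46 53 70 [0.6116 0.0987 0.082 ] [0.6139 0.0919 0.068 ]
52 54 89 [0.6068 0.099  0.082 ] [0.6082 0.0754 0.068 ]
58 54 89 [0.602  0.1001 0.082 ] [0.6032 0.0764 0.068 ]
64 54 75 [0.5972 0.1013 0.082 ] [0.5986 0.0905 0.068 ]
70 55 75 [0.5922 0.1015 0.082 ] [0.5935 0.0916 0.068 ]
100 58 75 [0.5669 0.1047 0.082 ] [0.567  0.0974 0.068 ]
last row 102
s0 scene 0
s4 scene 0
s0 top knob 241.8300395256917 149.68774703557312 [0.6711 0.0856 0.102 ]
s4 top knob 241.80797101449275 149.69927536231884 [0.671  0.0857 0.102 ]
s0 scene knob 218.13333333333333 231.13333333333333 [0.6692 0.0836 0.102 ]
s4 scene knob 218.125 231.125 [0.6692 0.0836 0.102 ]
```

{"op": "jog_arm", "data": {"moves": [{"ax":0,"ay":0,"az":-2.716,"tx":0,"ty":-20,"tz":-37,"grip":60},{"ax":0,"ay":0,"az":-2.716,"tx":5,"ty":-60,"tz":-37,"grip":45},{"ax":0,"ay":0,"az":-2.716,"tx":10,"ty":-100,"tz":-37,"grip":45},{"ax":0,"ay":0,"az":-2.716,"tx":15,"ty":-140,"tz":-37,"grip":45},{"ax":0,"ay":0,"az":-2.716,"tx":18,"ty":-180,"tz":-37,"grip":45},{"ax":0,"ay":0,"az":-2.716,"tx":20,"ty":-220,"tz":-37,"grip":45},{"ax":0,"ay":0,"az":-2.716,"tx":22,"ty":-260,"tz":-37,"grip":45},{"ax":0,"ay":0,"az":-2.716,"tx":24,"ty":-300,"tz":-37,"grip":45},{"ax":0,"ay":0,"az":-2.716,"tx":26,"ty":-340,"tz":-37,"grip":45},{"ax":0,"ay":0,"az":-2.716,"tx":28,"ty":-375,"tz":-37,"grip":45},{"ax":0,"ay":0,"az":-2.716,"tx":29,"ty":-400,"tz":-37,"grip":45},{"ax":0,"ay":0,"az":-2.716,"tx":30,"ty":-413,"tz":-37,"grip":45}]}}

```text
t: 9.05
eef_pos: [0.4185, 0.0513, 0.2482]
orientation: [-3.137, -0.003, 2.069]
wrist_force: [-1.1, 0.3, -0.8]
finger_gap: 0.0449
grasp_force: 0.0
```

```bash
python3 - <<'E'
from h import *; from plant import state
st=state()
rel([.5256,.1086,.1459],[np.pi,.663,2.977],st)
rel([.42,.10,.22],[np.pi,.663,2.977],st)
print(Ro.from_euler('xyz',[np.pi,.663,2.977]).as_matrix().round(3))
E
```

```text
t [ -1.2 121.9 101.8] a [-0.303 -0.621 -0.873] | t 9.05 pos [0.4185 0.0513 0.2482] rpy [-3.137e+00 -3.000e-03  2.069e+00] q [-0.03 -0.1  -0.4   1.27  0.    1.04] F [-1.1  0.3 -0.8] gap 0.0449 gf 0.0
t [42.  24.7 28.2] a [-0.303 -0.621 -0.873] | t 9.05 pos [0.4185 0.0513 0.2482] rpy [-3.137e+00 -3.000e-03  2.069e+00] q [-0.03 -0.1  -0.4   1.27  0.    1.04] F [-1.1  0.3 -0.8] gap 0.0449 gf 0.0
[[-0.777  0.164  0.607]
 [ 0.129  0.986 -0.101]
 [-0.615  0.    -0.788]]
```

Matrix is as planned: tool z points forward and down, and y lies across the handle. I'll turn and lean first, at a retreated point.

{"op": "jog_arm", "data": {"moves": [{"ax":-0.303,"ay":-0.621,"az":-0.873,"tx":42,"ty":25,"tz":28,"grip":45},{"ax":-0.303,"ay":-0.621,"az":-0.873,"tx":42,"ty":25,"tz":28,"grip":45},{"ax":-0.303,"ay":-0.621,"az":-0.873,"tx":42,"ty":25,"tz":28,"grip":45},{"ax":-0.303,"ay":-0.621,"az":-0.873,"tx":42,"ty":25,"tz":28,"grip":45},{"ax":-0.303,"ay":-0.621,"az":-0.873,"tx":42,"ty":25,"tz":28,"grip":45},{"ax":-0.303,"ay":-0.621,"az":-0.873,"tx":42,"ty":25,"tz":28,"grip":45},{"ax":-0.303,"ay":-0.621,"az":-0.873,"tx":42,"ty":25,"tz":28,"grip":45},{"ax":-0.303,"ay":-0.621,"az":-0.873,"tx":42,"ty":25,"tz":28,"grip":45},{"ax":-0.303,"ay":-0.621,"az":-0.873,"tx":42,"ty":25,"tz":28,"grip":45},{"ax":-0.303,"ay":-0.621,"az":-0.873,"tx":42,"ty":25,"tz":28,"grip":45},{"ax":-0.303,"ay":-0.621,"az":-0.873,"tx":42,"ty":25,"tz":28,"grip":45}]}}

```text
t: 10.15
eef_pos: [0.4238, 0.0983, 0.2227]
orientation: [3.141, 0.667, 2.968]
wrist_force: [-0.5, 0.4, 0.5]
finger_gap: 0.0448
grasp_force: 0.0
```

```bash
python3 - <<'E'
from h import *; from plant import state,optics
optics.snapshot("top")
st=state()
rel([.5256,.1086,.1459],[np.pi,.663,2.977],st)
rel([.5924,.0975,.0592],[np.pi,.663,2.977],st)
E
```

```text
t [-29.4  27.7 121.4] a [-0.005  0.005 -0.007] | t 10.2 pos [0.424  0.0983 0.223 ] rpy [3.141 0.668 2.968] q [ 0.25 -0.46 -0.88  0.53 -0.26  0.34] F [-0.3 -0.2  0.6] gap 0.045 gf 0.0
t [-28.9  28.2 231.4] a [-0.005  0.005 -0.007] | t 10.2 pos [0.424  0.0983 0.223 ] rpy [3.141 0.668 2.968] q [ 0.25 -0.46 -0.88  0.53 -0.26  0.34] F [-0.3 -0.2  0.6] gap 0.045 gf 0.0
```

{"op": "jog_arm", "data": {"moves": [{"ax":0,"ay":0,"az":0,"tx":-29,"ty":28,"tz":40,"grip":45},{"ax":0,"ay":0,"az":0,"tx":-29,"ty":28,"tz":80,"grip":45},{"ax":0,"ay":0,"az":0,"tx":-29,"ty":28,"tz":120,"grip":45},{"ax":0,"ay":0,"az":0,"tx":-29,"ty":28,"tz":150,"grip":45},{"ax":0,"ay":0,"az":0,"tx":-29,"ty":28,"tz":170,"grip":45},{"ax":0,"ay":0,"az":0,"tx":-29,"ty":28,"tz":170,"grip":45},{"ax":0,"ay":0,"az":0,"tx":-29,"ty":28,"tz":170,"grip":45}]}}

```text
t: 10.9
eef_pos: [0.5546, 0.1037, 0.1069]
orientation: [-3.141, 0.667, 2.968]
wrist_force: [0.2, 0.5, 0.1]
finger_gap: 0.0451
grasp_force: 0.0
```

```bash
python3 - <<'E'
from h import *; from plant import state,optics; import pickle
s={n:optics.snapshot(n) for n in ("top","scene","wrist")}; pickle.dump(s,open("s5.pkl","wb"))
rel([.5924,.0975,.0592],[np.pi,.663,2.977],state())
# handle edges in scene/top unaffected? report knob drift
s=s["top"]; b=(236,145,248,156); im=s["color"].astype(float)[b[1]:b[3],b[0]:b[2]]; r=np.clip(im[...,2]-im[...,0]-15,0,None)
Y,X=np.mgrid[b[1]:b[3],b[0]:b[2]]; print((r*X).sum()/r.sum(),(r*Y).sum()/r.sum())
E
```

```text
t [ 0.7 -0.1 62.5] a [-0.004  0.007 -0.007] | t 11.05 pos [0.5547 0.1042 0.1086] rpy [3.141 0.67  2.968] q [ 0.18 -0.   -0.85  0.08 -0.22  0.28] F [ 0.3  0.2 -0.4] gap 0.0453 gf 0.0
241.81297709923663 149.6908396946565
```

{"op": "jog_arm", "data": {"moves": [{"ax":0,"ay":0,"az":0,"tx":1,"ty":0,"tz":20,"grip":45},{"ax":0,"ay":0,"az":0,"tx":1,"ty":0,"tz":40,"grip":45},{"ax":0,"ay":0,"az":0,"tx":1,"ty":0,"tz":55,"grip":45},{"ax":0,"ay":0,"az":0,"tx":1,"ty":0,"tz":62,"grip":45},{"ax":0,"ay":0,"az":0,"tx":1,"ty":0,"tz":62,"grip":45},{"ax":0,"ay":0,"az":0,"tx":1,"ty":0,"tz":62,"grip":45}]}}

```text
t: 11.65
eef_pos: [0.5914, 0.0975, 0.0588]
orientation: [3.141, 0.669, 2.969]
wrist_force: [0.2, 0.7, -0.0]
finger_gap: 0.0448
grasp_force: 0.0
```

{"op": "jog_arm", "data": {"moves": [{"ax":0,"ay":0,"az":0,"tx":0,"ty":0,"tz":0,"grip":22},{"ax":0,"ay":0,"az":0,"tx":0,"ty":0,"tz":0,"grip":20},{"ax":0,"ay":0,"az":0,"tx":0,"ty":0,"tz":0,"grip":20}], "grip_force": 20}}

```text
t: 11.95
eef_pos: [0.5914, 0.0974, 0.0585]
orientation: [3.141, 0.669, 2.969]
wrist_force: [-0.1, 0.4, -0.5]
finger_gap: 0.0203
grasp_force: 0.0
```

```bash
python3 - <<'E'
from h import *; from plant import state
rel([.5924,.0975,.0592],[np.pi,.663,2.977],state())
E
```

```text
t [-1.2  0.2  0. ] a [-0.005  0.006 -0.007] | t 11.95 pos [0.5914 0.0974 0.0585] rpy [3.141 0.669 2.969] q [ 0.15  0.16 -0.83 -0.06 -0.2   0.26] F [-0.1  0.4 -0.5] gap 0.0203 gf 0.0
```

{"op": "jog_arm", "data": {"moves": [{"ax":0,"ay":0,"az":0,"tx":0,"ty":0,"tz":0,"grip":17},{"ax":0,"ay":0,"az":0,"tx":0,"ty":0,"tz":0,"grip":14},{"ax":0,"ay":0,"az":0,"tx":0,"ty":0,"tz":0,"grip":11},{"ax":0,"ay":0,"az":0,"tx":0,"ty":0,"tz":0,"grip":11}], "grip_force": 30}}

```text
t: 12.35
eef_pos: [0.5915, 0.0977, 0.0583]
orientation: [3.141, 0.669, 2.969]
wrist_force: [-4.2, 2.6, 5.9]
finger_gap: 0.0156
grasp_force: 31.6
```

```bash
python3 - <<'E'
from h import *; from plant import state,optics
rel([.5924,.0975,.0592],[np.pi,.663,2.977],state())
def knob():
    s=optics.snapshot("top"); b=(234,143,250,158); im=s["color"].astype(float)[b[1]:b[3],b[0]:b[2]]; r=np.clip(im[...,2]-im[...,0]-15,0,None)
    Y,X=np.mgrid[b[1]:b[3],b[0]:b[2]]; print(at(s,(r*X).sum()/r.sum(),(r*Y).sum()/r.sum(),.102))
knob()
st=state(); R=Ro.from_euler('xyz',st["orientation"])
for k in(.1,.19): print(R.inv().apply([-.045*k*1000,-.999*k*1000,0]).round(1))
print("down1mm",R.inv().apply([0,0,-1]).round(2))
E
```

```text
t [-1.3 -0.  -0.1] a [-0.004  0.006 -0.006] | t 12.35 pos [0.5915 0.0977 0.0583] rpy [3.141 0.669 2.969] q [ 0.15  0.16 -0.83 -0.06 -0.2   0.26] F [-4.2  2.6  5.9] gap 0.0156 gf 31.6
[0.67096961 0.08560626 0.102     ]
[-10.  -99.2   7.8]
[ -19.  -188.5   14.8]
down1mm [ 0.62 -0.    0.78]
```

Grip is firm on the 16 mm handle, but closing left about 6 N pushing along the tool. I'll ease that off before sliding.

{"op": "jog_arm", "data": {"moves": [{"ax":0,"ay":0,"az":0,"tx":0,"ty":0,"tz":-0.7,"grip":11},{"ax":0,"ay":0,"az":0,"tx":0,"ty":0,"tz":-0.7,"grip":11},{"ax":0,"ay":0,"az":0,"tx":0,"ty":0,"tz":-0.7,"grip":11}]}}

```text
t: 12.7
eef_pos: [0.5909, 0.0974, 0.0583]
orientation: [3.141, 0.668, 2.969]
wrist_force: [-0.2, 2.1, -0.5]
finger_gap: 0.016
grasp_force: 30.8
```

{"op": "jog_arm", "data": {"moves": [{"ax":0,"ay":0,"az":0,"tx":-0.29,"ty":-3,"tz":0.23,"grip":11},{"ax":0,"ay":0,"az":0,"tx":-0.77,"ty":-8,"tz":0.61,"grip":11},{"ax":0,"ay":0,"az":0,"tx":-1.34,"ty":-14,"tz":1.07,"grip":11},{"ax":0,"ay":0,"az":0,"tx":-1.92,"ty":-20,"tz":1.53,"grip":11},{"ax":0,"ay":0,"az":0,"tx":-2.5,"ty":-26,"tz":1.98,"grip":11},{"ax":0,"ay":0,"az":0,"tx":-3.07,"ty":-32,"tz":2.44,"grip":11},{"ax":0,"ay":0,"az":0,"tx":-3.65,"ty":-38,"tz":2.9,"grip":11},{"ax":0,"ay":0,"az":0,"tx":-4.03,"ty":-42,"tz":3.2,"grip":11},{"ax":0,"ay":0,"az":0,"tx":-4.03,"ty":-42,"tz":3.2,"grip":11}]}}

```text
t: 13.6
eef_pos: [0.5885, 0.0539, 0.0583]
orientation: [-3.14, 0.668, 2.967]
wrist_force: [-0.6, 0.6, -0.8]
finger_gap: 0.0153
grasp_force: 30.6
```

```bash
cat > k.py <<'E'
from h import *; from plant import state,optics
def knob():
    s=optics.snapshot("top"); im=s["color"]; h=cv2.cvtColor(im,cv2.COLOR_BGR2HSV)
    # knob: brown blob on lid; search rows 143-158
    m=((h[...,0]<15)&(h[...,1]>90)&(h[...,2]<200)).astype(np.uint8); k=np.zeros_like(m); k[143:157,225:320]=1
    n,l,st,c=cv2.connectedComponentsWithStats(m*k)
    for i in range(1,n):
        if st[i,4]>2: print("blob",st[i,4],c[i].round(1),at(s,*c[i],.102).round(4))
rel([0,0,0],[np.pi,.669,2.969],state()); knob(); print(state()["torque"].round(2))
E
python3 k.py
```

```text
t [ 483.8 -155.5 -307.2] a [-0.002 -0.001 -0.001] | t 13.6 pos [0.5885 0.0539 0.0583] rpy [-3.14   0.668  2.967] q [ 0.05  0.14 -0.86 -0.08 -0.14  0.18] F [-0.6  0.6 -0.8] gap 0.0153 gf 30.6
[0.19 0.64 0.11]
```

{"op": "jog_arm", "data": {"moves": [{"ax":0,"ay":0,"az":0,"tx":-0.38,"ty":-4,"tz":0.31,"grip":11},{"ax":0,"ay":0,"az":0,"tx":-0.96,"ty":-10,"tz":0.76,"grip":11},{"ax":0,"ay":0,"az":0,"tx":-1.63,"ty":-17,"tz":1.3,"grip":11},{"ax":0,"ay":0,"az":0,"tx":-2.3,"ty":-24,"tz":1.83,"grip":11},{"ax":0,"ay":0,"az":0,"tx":-2.98,"ty":-31,"tz":2.37,"grip":11},{"ax":0,"ay":0,"az":0,"tx":-3.65,"ty":-38,"tz":2.9,"grip":11},{"ax":0,"ay":0,"az":0,"tx":-4.32,"ty":-45,"tz":3.43,"grip":11},{"ax":0,"ay":0,"az":0,"tx":-4.99,"ty":-52,"tz":3.97,"grip":11},{"ax":0,"ay":0,"az":0,"tx":-5.66,"ty":-59,"tz":4.5,"grip":11},{"ax":0,"ay":0,"az":0,"tx":-6.34,"ty":-66,"tz":5.04,"grip":11},{"ax":0,"ay":0,"az":0,"tx":-6.72,"ty":-70,"tz":5.34,"grip":11},{"ax":0,"ay":0,"az":0,"tx":-6.72,"ty":-70,"tz":5.34,"grip":11}]}}

```text
t: 14.85
eef_pos: [0.585, -0.0164, 0.0584]
orientation: [-3.141, 0.668, 2.967]
wrist_force: [1.0, 0.4, -1.1]
finger_gap: 0.0155
grasp_force: 30.5
```

```bash
sed -i 's/m=((h.*$/m=((im[...,2].astype(int)-im[...,0]>18)\&(h[...,0]<20)).astype(np.uint8); k=np.zeros_like(m); k[138:160,225:325]=1/' k.py; python3 k.py
```

```text
t [ 490.7  -85.6 -312.8] a [-0.002 -0.001 -0.001] | t 14.85 pos [ 0.585  -0.0164  0.0584] rpy [-3.141  0.668  2.967] q [-0.12  0.12 -0.89 -0.1  -0.03  0.04] F [ 1.   0.4 -1.1] gap 0.0155 gf 30.5
blob 10 [280.  149.8] [ 0.6645 -0.029   0.102 ]
[ 0.2   0.71 -0.01]
```

{"op": "jog_arm", "data": {"moves": [{"ax":0,"ay":0,"az":0,"tx":-0.38,"ty":-4,"tz":0.31,"grip":11},{"ax":0,"ay":0,"az":0,"tx":-0.96,"ty":-10,"tz":0.76,"grip":11},{"ax":0,"ay":0,"az":0,"tx":-1.73,"ty":-18,"tz":1.37,"grip":11},{"ax":0,"ay":0,"az":0,"tx":-2.5,"ty":-26,"tz":1.98,"grip":11},{"ax":0,"ay":0,"az":0,"tx":-3.26,"ty":-34,"tz":2.59,"grip":11},{"ax":0,"ay":0,"az":0,"tx":-4.03,"ty":-42,"tz":3.2,"grip":11},{"ax":0,"ay":0,"az":0,"tx":-4.8,"ty":-50,"tz":3.82,"grip":11},{"ax":0,"ay":0,"az":0,"tx":-5.57,"ty":-58,"tz":4.43,"grip":11},{"ax":0,"ay":0,"az":0,"tx":-6.24,"ty":-65,"tz":4.96,"grip":11},{"ax":0,"ay":0,"az":0,"tx":-6.91,"ty":-72,"tz":5.49,"grip":11},{"ax":0,"ay":0,"az":0,"tx":-7.58,"ty":-79,"tz":6.03,"grip":11},{"ax":0,"ay":0,"az":0,"tx":-7.58,"ty":-79,"tz":6.03,"grip":11}]}}

```text
t: 16.1
eef_pos: [0.5811, -0.0963, 0.0584]
orientation: [-3.14, 0.668, 2.967]
wrist_force: [0.1, 0.0, -1.1]
finger_gap: 0.0158
grasp_force: 30.4
```

```bash
python3 k.py; python3 - <<'E'
from h import *; from plant import optics
for n in("top","scene"):
    s=optics.snapshot(n); h=cv2.cvtColor(s["color"],cv2.COLOR_BGR2HSV); m=cv2.inRange(h,(45,70,60),(80,255,255))
    k=np.zeros_like(m); b=(280,130,326,182) if n=="top" else (145,185,205,232); k[b[1]:b[3],b[0]:b[2]]=1
    p=cv2.findNonZero(m*k); e=cv2.fitEllipse(cv2.convexHull(p)); print(n,len(p),e,at(s,*e[0],.035).round(4))
    if n=="scene":
        im=s["color"].astype(int); r=np.clip(im[...,2]-im[...,0]-18,0,None); r[:185]=0;r[225:]=0;r[:,:150]=0;r[:,205:]=0
        l=cv2.connectedComponentsWithStats((r>0).astype(np.uint8)); print(l[2][1:],l[3][1:].round(1)); print(proj(s,[[.6605,-.109,.102],[.6605,-.109,.045]]))
E
```

```text
t [ 498.5   -6.5 -319.1] a [-0.003 -0.001 -0.002] | t 16.1 pos [ 0.5811 -0.0963  0.0584] rpy [-3.14   0.668  2.967] q [-0.32  0.12 -0.89 -0.1   0.09 -0.11] F [ 0.1  0.  -1.1] gap 0.0158 gf 30.4
blob 13 [306.6 149.6] [ 0.6608 -0.109   0.102 ]
[ 0.09  0.72 -0.14]
top 106 ((303.23590087890625, 157.01849365234375), (35.89531326293945, 38.2161750793457), 106.39117431640625) [ 0.6596 -0.1089  0.035 ]
scene 114 ((173.59886169433594, 208.79335021972656), (30.427034378051758, 41.309444427490234), 78.10877227783203) [ 0.6613 -0.1095  0.035 ]
[[189 185   8   5  27]
 [170 193   2   2   4]
 [184 203   3   4   8]
 [160 207  24  12 179]] [[192.5 186.9]
 [170.5 193.5]
 [185.2 204.5]
 [171.2 213. ]]
[[170.51581194 193.80767433]
 [173.43341132 206.5848075 ]]
```

The knob is at (0.661,-0.109) and the green ring's centre at (0.660,-0.109). The scene view agrees (knob at (170.5,193.5) against a predicted (170.5,193.8)). Releasing and backing out along the tool.

{"op": "jog_arm", "data": {"moves": [{"ax":0,"ay":0,"az":0,"tx":0,"ty":0,"tz":0,"grip":17},{"ax":0,"ay":0,"az":0,"tx":0,"ty":0,"tz":0,"grip":22},{"ax":0,"ay":0,"az":0,"tx":0,"ty":0,"tz":0,"grip":35},{"ax":0,"ay":0,"az":0,"tx":0,"ty":0,"tz":0,"grip":45},{"ax":0,"ay":0,"az":0,"tx":0,"ty":0,"tz":0,"grip":45},{"ax":0,"ay":0,"az":0,"tx":0,"ty":0,"tz":-15,"grip":45},{"ax":0,"ay":0,"az":0,"tx":0,"ty":0,"tz":-40,"grip":45},{"ax":0,"ay":0,"az":0,"tx":0,"ty":0,"tz":-80,"grip":45},{"ax":0,"ay":0,"az":0,"tx":0,"ty":0,"tz":-120,"grip":45},{"ax":0,"ay":0,"az":0,"tx":0,"ty":0,"tz":-150,"grip":45},{"ax":0,"ay":0,"az":0,"tx":0,"ty":0,"tz":-150,"grip":45},{"ax":0,"ay":0,"az":0,"tx":0,"ty":0,"tz":-150,"grip":45}]}}

```text
t: 17.45
eef_pos: [0.49, -0.079, 0.1771]
orientation: [-3.141, 0.671, 2.969]
wrist_force: [0.4, 0.1, -0.2]
finger_gap: 0.0448
grasp_force: 0.0
```

```bash
python3 k.py; python3 - <<'E'
from h import *; from plant import optics; import pickle
s0=pickle.load(open("s0.pkl","rb")); s4=pickle.load(open("s4.pkl","rb"))
for n,s,R in(("scene",s4,{"tin/box":(135,110,200,180),"bottle":(330,220,370,275),"spool":(265,290,300,330),"cup":(98,155,132,195)}),("top",s0,{"bottle":(133,205,168,240),"spool":(152,137,180,163),"cup":(358,125,395,160),"jar/wax":(360,170,415,240)})):
    a=optics.snapshot(n)["color"]
    for k,b in R.items():
        d=np.abs(a.astype(int)-s[n]["color"])[b[1]:b[3],b[0]:b[2]].max(2); print(n,k,(d>60).sum(),d.size)
E
```

```text
t [ 498.8   -6.4 -169.7] a [-0.001  0.002  0.   ] | t 17.45 pos [ 0.49   -0.079   0.1771] rpy [-3.141  0.671  2.969] q [-0.36 -0.31 -0.91  0.3   0.11 -0.15] F [ 0.4  0.1 -0.2] gap 0.0448 gf 0.0
blob 12 [306.5 149.5] [ 0.6612 -0.1087  0.102 ]
[0.11 0.61 0.02]
scene tin/box 44 4550
scene bottle 0 2200
scene spool 0 1400
scene cup 18 1360
top bottle 0 1225
top spool 0 728
top cup 0 1295
top jar/wax 768 3850
```

```bash
python3 -c "
from plant import robot
print(robot.hand_in())"
```

```text
the job is handed in; nothing more can be done
None
```

The job is handed in, though no verdict came back: the orange tin stands upright on the box floor between the jar and the wax, the copper pot was slid to within about 1 mm of the green ring's centre, and the bottle, spool and cup have not moved.

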